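Lock a vial rack onto the shaker with its toggle clamp

ROBOT

A 6-joint arm with a two-finger parallel gripper is mounted at the origin on the work surface. World frame = base frame: x ahead of the robot, y to its left, z up, the work surface at z = 0. Lengths are in mm, angles in rad, forces in N, time in s.
With the tool pointing down it reaches from about 350 to 775 mm from the base axis. Payload 7.3 kg.
Tool frame: the origin (TCP) lies at the very end of the fingers, on their centre line; the grasp point (between the pads) lies 19 mm behind it; z points along the fingers, y is the line along which they close (so a half turn about z gives the same grasp; the last joint's range is limited). The gripper opens to 92 mm and grips with 3 to 60 N. Pads are 19 mm wide; open, the fingers measure 130 mm over their backs; the gripper's body (75 mm by 190 mm) begins 47 mm behind the grasp point.
Start: joints at [-1.482, 0.342, 1.524, -0, 1.275, -0.146], TCP at [122.162, -510.609, 226.741] pointing down, gripper open.
Joint ranges: [-2.53, 2.53], [-0.77, 2.02], [0.04, 2.7], [-1, 4.14], [0.28, 2.66], [-3.11, 3.11]. Speed limits (rad/s): [2.57, 2.57, 3.14, 3.14, 3.14, 3.14].

INTERFACE

Orientations are given as [roll, pitch, yaw] about the fixed x, y, z axes, in that order (R = Rz(yaw) Ry(pitch) Rx(roll)).
In Python, from plant import * gives the robot as it stands.
- The arm moves only by the tool arm_command, never from a script. Its arguments are lists of equal length, an entry for each row: "gripper": the finger opening in mm, from 0 to 91.8; "dp": the shift along the tool's x, y, z in units of 25 mm (1.0 is 25 mm), a list of three; "twist": the turn about the tool's z in units of 5 degrees (1.0 is 5 degrees). A call has exactly 5 rows; each row shifts and turns the commanded pose from where the row before left it, along the tool's axes as they then stand; what a row does not reach is not made up. A row lasts 1/8 s, in which the tool goes at most 62.5 mm and 10.7 degrees, less where a joint would pass 70% of its speed; a pose out of reach is approached as far as the arm can. A call is refused whole if a number of a shift passes 1 or a number of a turn 1, either way. A call with a gripper value outside its range is refused whole. The fingers move at their own pace and stop on an object; the grip force is fixed at half the most. Time passes only in rows, so rows that do not move let the fingers close, or fill a call up. It gives the time, the measured TCP pose, the force, the opening and the grip force at its end, in the units of the state.
- get_obs(): the state, without advancing time (a new reading comes with each control period).
- capture(name): name is "scene" or "side" or "wrist"; returns the picture (420x560x3 uint8, red, green, blue); there is no depth.
- get_calibration(name): a dict with "mtx" (3x3 intrinsics, pixels), "position" and "attitude" of the camera in the world; the wrist camera has in their place "mount" (4x4, takes a point from camera to tool coordinates, whose origin is the TCP and whose axes are the flange's). Camera axes: x right, y down, z forward; pixel columns grow to the right and rows downward; lengths in mm; the calibration is good to about 2 mm. A picture is of the moment at which its call begins: read the wrist's pose just before it. get_calibration takes no time and is no camera call.
- close_job(): hands the job in; it is judged then, once.
The state is a dict: "time": time; "joint_positions": joint angles; "dq": joint speeds; "tau": joint torques, N m; "tool_pos": TCP position; "tcp_rot": TCP orientation; "contact_force": force on the tool from outside, world axes, zero at the start; "moment": the same for the moment, N m; "grip_width": finger opening in mm; "finger_force": force on a finger pad.
Only numpy, scipy, OpenCV 4.12 (cv2) and the standard library are available. Lean on these libraries where they do the work, as an engineer would, in place of code of your own. Each camera call takes 0.05 s, during which the arm holds its last target. There are 200 camera calls.

TASK

Without gripping or lifting anything, push the vial rack along its channel on the shaker until its foot tab is fully home against the end stop, and only then push the clamp's lever over past its dead point until it snaps into lock with the pad on the tab. Finish with the rack still home and the clamp locked, and leave the bottle, the beaker and the jar standing where they are.

Things in the scene. Friction and masses are not known exactly. Their poses are not given: they have to be found in the camera images.
- shaker: Benchtop shaker, fixed, white, with an aluminium bed 200 x 340 mm, its top 70 mm above the table. Origin on the table; z up; the bed spans x -100..100, y -135..205 mm. Two guide rails along y (10 mm high, inner faces at x = -37 and +37, y -41..194 mm) form a channel, closed at -y by the end stop. The clamp stands behind the stop at x = 0, y -122..-62 mm, cheeks 56 mm above the bed.
- rack: Steel vial rack, white-capped vials (tops 69 mm up), 0.3 to 0.65 kg, loose in the channel (2 mm play per side), axes as the shaker's. Origin: centre of underside. Frame x 70, y 140 (-70..70), 60 mm high, solid end walls; foot tab 40 wide, 10 high reaching to y = -102 mm. Slides to the shaker's -y with 2 to 8 N; starts 25 to 60 mm short of the stop; home, its origin is at shaker y = +58 mm.
- clamp_lever (a joint): Lever angle, rad, about the shaker's x axis. 0 = open (start): handle up, leaning 15 deg from vertical to the shaker's -y; grows as it swings to -y and down; 1.2 = locked on its stop, 84 deg from vertical. Over-centre spring: released before the dead point (about 0.9) it springs open, beyond it snaps to 1.2. Resists with 0.65 N m (8 N at the grip) at first, none at the dead point.
- stop_face (a point): Centre of the steel end stop's face (14 mm high, 82 mm wide) that the rack's tab must meet: y = -44 mm in the shaker's frame, facing its +y, 7 mm above the bed.
- lever_grip (a point): Point on the axis of the lever's black rubber grip, 85 mm from the hinge. The lever is a round bar 106 mm long from hinge to end: steel 10 mm thick, then from 50 mm out the grip, 18 mm thick with round ends (reaching 115 mm).
- lever_pivot (a point): Hinge axis of the lever, fixed on the shaker at x = 0, y = -95 mm, 115 mm above the table.
- pad_face (a point): Centre of the underside of the clamp's round rubber pad (16 mm across), sprung on the jaw, which follows the lever. Open, jaw and pad stand raised to 85 mm above the bed at shaker y -85..-22 mm; locked, the pad presses with about 3 N on the tab of a rack that is home (shaker y = -32 mm).
- clamp_pad: The same rubber pad as a part (its frame lies on the jaw's hinge; use pad_face for its place).
- bottle: Bystander: amber bottle, 56 mm across, 110 mm high, standing on the table on the shaker's +x side. Origin: centre of its underside.
- beaker: Bystander: clear beaker, 68 mm across the rim, 85 mm high, standing on the table on the shaker's +x side near the clamp. Origin: centre of its underside.
- jar: Bystander: white jar with black cap, 60 mm across, 65 mm high, standing on the table on the shaker's -x side near the clamp. Origin: centre of its underside.
Mind the look-alikes: they are no part of the job. There is more than one size of the rack; the job needs the smallest.

How it is judged (in metres and radians):
On the way, in this order (a step that is already met when the one before it is completed fails the run):
1. the rack is home against the end stop while the clamp is still open (y of rack in the frame of shaker below 0.0615 m and value of joint clamp_lever below 0.6 rad), for 0.2 s.
2. the lever is snapped into lock (value of joint clamp_lever above 1.12 rad), for 0.2 s.
At the end, for the whole second after the job is handed in: The rack is at rest flat in its channel, its tab within 3.5 mm of the end stop, the lever is in lock (above 1.12 rad of 1.2) and the pad presses on the tab with more than 0.8 N (y of rack in the frame of shaker below 0.0615 m and value of joint clamp_lever above 1.12 rad and contact force between clamp_pad and rack above 0.8 N and z of rack in the frame of shaker below 0.074 m and angle between rack's own z axis and vertical below 0.06 rad and linear speed of rack below 0.02 m/s); the robot touches nothing.
It fails at once if the rack is lifted more than 10 mm off the bed or tipped (z of rack in the frame of shaker above 0.08 m or angle between rack's own z axis and vertical above 0.25 rad).
It fails at once if the clamp is closed past half way before the rack is home (value of joint clamp_lever above 0.7 rad and not (y of rack in the frame of shaker below 0.066 m)).
It fails at once if the bottle is shifted more than 20 mm, lifted or knocked over (distance of bottle from where it was at the start of the episode above 0.02 m or angle between bottle's own z axis and vertical above 0.3 rad).
It fails at once if the beaker is shifted more than 20 mm, lifted or knocked over (distance of beaker from where it was at the start of the episode above 0.02 m or angle between beaker's own z axis and vertical above 0.3 rad).
It fails at once if the jar is shifted more than 20 mm, lifted or knocked over (distance of jar from where it was at the start of the episode above 0.02 m or angle between jar's own z axis and vertical above 0.3 rad).
It also fails if it takes over 43 s, if anything falls off the work surface, if the arm or the gripper's body presses on something with over 40 N, if the wrist force passes 120 N, or if a joint passes its speed limit or range.

## Working session

There is one attempt and no reset: what is moved stays moved. The work goes in short steps, Python scripts to look and compute and a tool call to move; the robot and the scene stay as the last step left them, time stands still between calls to the robot, and variables do not carry over. Pictures are saved under pics/ and viewed, at most 10 in all, crops included, and the job is handed in when it is done.

Besides the shell and the picture viewer there is one more tool, called after "Emit:" in YAML: its name, and indented under it one key for each argument. arm_command: Moves the arm, as the interface text tells. Its arguments: {"type":"object","properties":{"gripper":{"type":"array"},"dp":{"type":"array"},"twist":{"type":"array"}},"required":["gripper","dp","twist"]}

```bash
mkdir -p pics
python3 - <<'E'
from plant import *
import cv2
for n in ("scene","side"):
    cv2.imwrite(f"pics/{n}0.png",capture(n)[:,:,::-1]); print(n,get_calibration(n))
o=get_obs();print(o);print(get_calibration("wrist"))
E
```

```text
scene {'mtx': array([[416.7818524 ,   0.        , 285.96353407],
       [  0.        , 416.7818524 , 209.75738776],
       [  0.        ,   0.        ,   1.        ]]), 'position': array([1106.14308511,  -25.14675163, 1131.93440315]), 'attitude': array([-2.57794327, -0.01526862,  1.28221086])}
side {'mtx': array([[428.13979344,   0.        , 281.97873797],
       [  0.        , 428.13979344, 206.91046252],
       [  0.        ,   0.        ,   1.        ]]), 'position': array([-43.53811695, 934.63399101, 796.52281263]), 'attitude': array([-2.16177792, -0.00359863, -2.49456842])}
{'time': 0.1, 'joint_positions': array([-1.48200660e+00,  3.42647202e-01,  1.52488199e+00, -1.45505851e-05,
        1.27541758e+00, -1.46010863e-01]), 'dq': array([ 0.00025811, -0.00215311, -0.00124571, -0.00066657, -0.00116267,
        0.0008301 ]), 'tau': array([ 1.51108699e-03, -4.32004380e+01, -2.44694495e+01,  7.19150389e-02,
        5.26365254e-02, -6.00066232e-05]), 'tool_pos': array([ 122.12103075, -510.23806589,  226.13128828]), 'tcp_rot': array([-3.14025092e+00, -1.83247727e-04,  2.34804715e-01]), 'contact_force': array([ 0.4966748 ,  0.47999219, -0.14194541]), 'moment': array([-0.03620237,  0.00643799,  0.01214373]), 'finger_force': 0.0, 'grip_width': 91.67728632314858}
{'mtx': array([[334.54261543,   0.        , 276.62107796],
       [  0.        , 334.54261543, 206.93019722],
       [  0.        ,   0.        ,   1.        ]]), 'mount': array([[-2.98051111e-04, -9.67711594e-01, -2.52059879e-01,
         6.78696179e+01],
       [ 9.99999633e-01, -8.60076193e-05, -8.52259520e-04,
         8.90583983e-01],
       [ 8.03062349e-04, -2.52060041e-01,  9.67711264e-01,
        -1.57889550e+02],
       [ 0.00000000e+00,  0.00000000e+00,  0.00000000e+00,
         1.00000000e+00]])}
```

View pics/scene0.png

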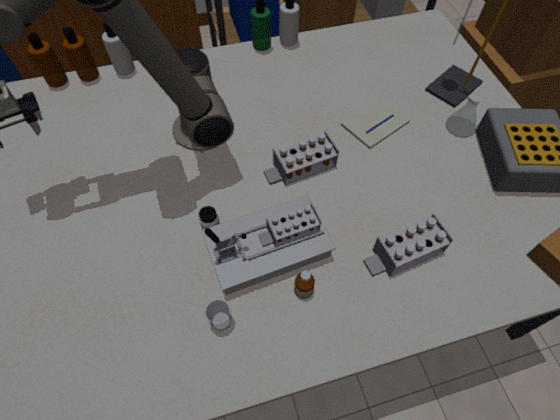

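View pics/side0.png

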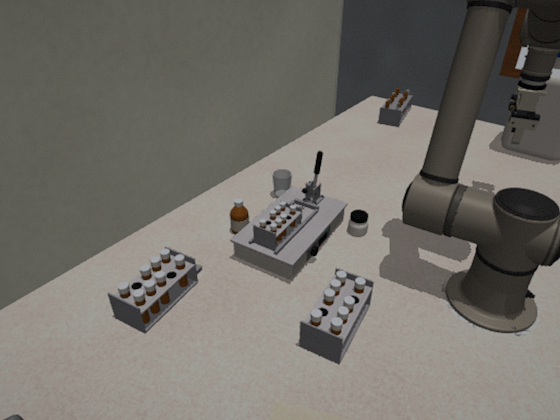

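The rack in the channel on the shaker is at scene (293,225). Look-alikes are larger racks on the table at scene (307,157) and (412,245), plus one far off at side (397,108). The lever's grip is at scene (212,235). The jar is at (208,215), the bottle at (305,282) and the beaker at (218,315). I choose the rack on the shaker and check it in a close crop.

Run:
```python
import cv2
i=cv2.imread("pics/scene0.png")[190:305,190:345]
cv2.imwrite("pics/c1.png",cv2.resize(i,None,fx=5,fy=5,interpolation=cv2.INTER_CUBIC))
```

```text
(no output)
```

View pics/c1.png

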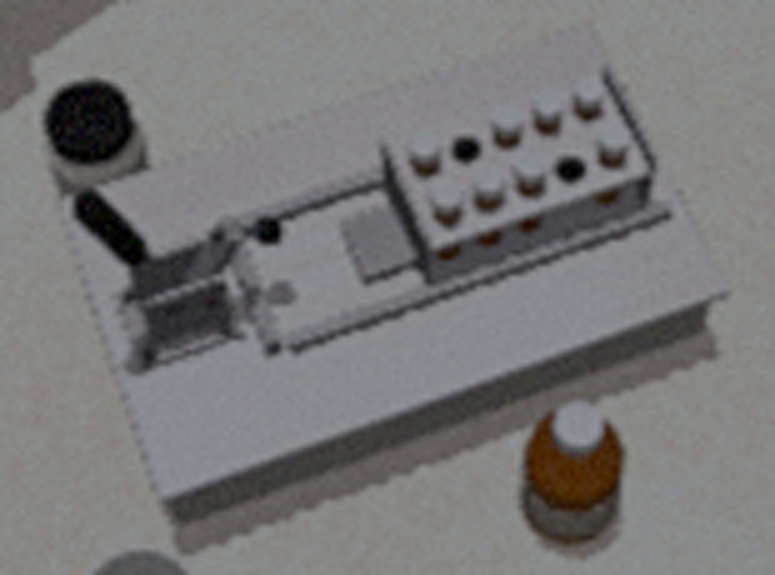

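The crop confirms the small rack in the channel, with its foot tab at crop (380,245). Bed corners in the crop: (65,197), (168,497), (727,293) and (593,30). The rack's back wall top runs from (605,70) to (655,165).

```bash
cat > h.py <<'E'
import numpy as np
from scipy.spatial.transform import Rotation as Ro
from plant import *
def ray(n,px):
    c=get_calibration(n);R=Ro.from_euler('xyz',c["attitude"]).as_matrix()
    px=np.atleast_2d(px).astype(float)
    d=np.c_[px,np.ones(len(px))]@np.linalg.inv(c["mtx"]).T@R.T
    return c["position"],d
def plane(n,px,z):
    p,d=ray(n,px); return p+d*((z-p[2])/d[:,2])[:,None]
E
python3 - <<'E'
from h import *
c=lambda l:np.array(l)/5.+[190,190]-0.4
P=plane("scene",c([(65,197),(168,497),(727,293),(593,30)]),70)[:,:2]
S=np.array([(-100,-135),(100,-135),(100,205),(-100,205)],float)
print(P.round(1),[np.linalg.norm(P[i]-P[(i+1)%4]).round() for i in range(4)])
Pc,Sc=P.mean(0),S.mean(0);H=(S-Sc).T@(P-Pc)
yaw=np.arctan2(H[0,1]-H[1,0],H[0,0]+H[1,1]);R=np.array([[np.cos(yaw),-np.sin(yaw)],[np.sin(yaw),np.cos(yaw)]])
t=Pc-R@Sc;print("yaw",yaw,np.degrees(yaw),"origin",t)
print("res",(S@R.T+t-P).round(1))
tos=lambda q:(q[:,:2]-t)@R
print("rack wall top",tos(plane("scene",c([(605,70),(655,165),(385,140),(430,240)]),130)).round(1))
print("tab",tos(plane("scene",c([(345,218),(368,281)]),80)).round(1))
for n,px,z in(("jar",(88,120),65),("bottle cap",(578,425),110),("beaker",(140,605),85)):print(n,tos(plane("scene",c([px]),z)).round())
np.savez("s.npz",R=R,t=t)
for n,p in (("pivot",(0,-95)),("stop",(0,-44)),("back wall",(0,170)),("lever end lock",(0,-200))):
    w=R@p+t;print(n,w.round(1),np.hypot(*w).round())
E
```

```text
[[463.9 -71.4]
 [662.1 -52.2]
 [630.2 279.1]
 [436.6 262.1]] [np.float64(199.0), np.float64(333.0), np.float64(194.0), np.float64(335.0)]
yaw 0.08969826132908808 5.139331803818269 origin [551.35832713  69.51958787]
res [[-0.1 -2.5]
 [ 0.9 -3.8]
 [ 2.4  3.6]
 [-3.2  2.7]]
rack wall top [[-32.8 177.9]
 [ 35.5 178.8]
 [-34.2  43.8]
 [ 34.5  44.6]]
tab [[-22.1  13.5]
 [ 21.   11.9]]
jar [[-149. -105.]]
bottle cap [[156.  82.]]
beaker [[ 157. -162.]]
pivot [559.9 -25.1] 560.0
stop [555.3  25.7] 556.0
back wall [536.1 238.8] 587.0
lever end lock [ 569.3 -129.7] 584.0
```

Emit:
arm_command:
  gripper: [0, 0, 0, 0, 0]
  dp:
    - [0.5, 0, -1]
    - [1, -1, -1]
    - [1, -1, -1]
    - [1, -1, 0]
    - [1, -1, 0]
  twist: [0.83, 0.83, 0, 0, 0]

```text
time: 0.72
tool_pos: [223.5, -396.5, 301.7]
tcp_rot: [3.142, -0.0, 0.09]
contact_force: [0.3, -0.1, 0.4]
grip_width: 46.3
finger_force: 0.0
```

Emit:
arm_command:
  gripper: [0, 0, 0, 0, 0]
  dp:
    - [1, -1, 0]
    - [1, -1, 0]
    - [1, -1, 0]
    - [1, -1, 0]
    - [1, -1, 0]
  twist: [0, 0, 0, 0, 0]

```text
time: 1.35
tool_pos: [336.7, -260.7, 301.4]
tcp_rot: [-3.141, 0.0, 0.09]
contact_force: [-0.1, 0.0, 0.4]
grip_width: 1.1
finger_force: 0.0
```

Emit:
arm_command:
  gripper: [0, 0, 0, 0, 0]
  dp:
    - [1, -1, 0]
    - [1, -1, 0]
    - [1, -1, 0]
    - [1, -1, 0]
    - [1, -1, 0]
  twist: [0, 0, 0, 0, 0]

```text
time: 1.98
tool_pos: [449.9, -125.0, 301.4]
tcp_rot: [-3.141, 0.001, 0.09]
contact_force: [0.5, 0.4, 0.3]
grip_width: 0.5
finger_force: 0.0
```

Emit:
arm_command:
  gripper: [0, 0, 0, 0, 0]
  dp:
    - [1, -1, 0]
    - [1, -1, 0]
    - [1, -1, 0]
    - [1, -1, 0]
    - [0.6, -1, 0]
  twist: [0, 0, 0, 0, 0]

```text
time: 2.6
tool_pos: [553.4, 9.8, 300.9]
tcp_rot: [-3.141, 0.001, 0.09]
contact_force: [-0.6, 0.3, -0.1]
grip_width: 0.4
finger_force: 0.0
```

Emit:
arm_command:
  gripper: [0, 0, 0, 0, 0]
  dp:
    - [0, -1, 0]
    - [0, -1, 0]
    - [0, -1, 0]
    - [0, -1, 0]
    - [0, -1, 0]
  twist: [0, 0, 0, 0, 0]

```text
time: 3.22
tool_pos: [541.2, 134.0, 301.2]
tcp_rot: [3.141, 0.001, 0.09]
contact_force: [0.2, -0.6, -0.2]
grip_width: 0.6
finger_force: 0.0
```

Emit:
arm_command:
  gripper: [0, 0, 0, 0, 0]
  dp:
    - [0, -1, 0]
    - [0, -1, 0]
    - [0, -1, 0]
    - [0, -1, 0]
    - [0, -1, 0]
  twist: [0, 0, 0, 0, 0]

```text
time: 3.85
tool_pos: [530.0, 258.5, 301.1]
tcp_rot: [3.141, 0.001, 0.09]
contact_force: [-0.2, -0.6, -0.2]
grip_width: 0.5
finger_force: 0.0
```

Run:
```python
from h import *
import cv2
s=np.load("s.npz");o=get_obs();print(o["tool_pos"],(o["tool_pos"][:2]-s["t"])@s["R"])
i=capture("wrist")[:,:,::-1];np.save("w.npy",[*o["tool_pos"],*o["tcp_rot"]]);cv2.imwrite("pics/w1.png",i)
```

```text
[529.9972152  258.46691034 301.13640425] [ -4.34970767 190.10120414]
```

View pics/w1.png

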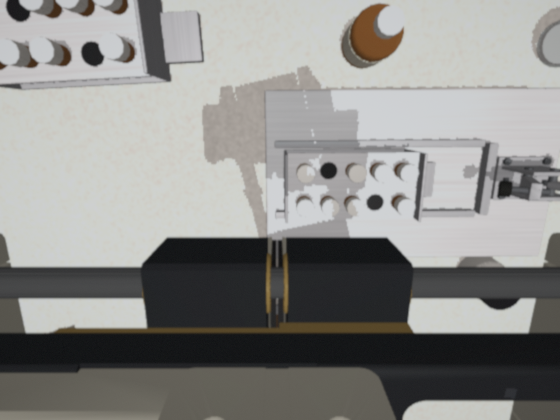

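The wrist view shows the rack with its back-wall top at col 286 (rows 150–222) and its front wall near col 421. The bed's +y edge is at col 265, its +x edge at row 88, and the stop is at col ~484. I'll turn these into positions.

Run:
```python
from h import *
s=np.load("s.npz");w=np.load("w.npy");c=get_calibration("wrist");M=c["mount"]
R=Ro.from_euler('xyz',w[3:]).as_matrix()
def f(px,z):
    d=np.c_[np.array(px,float),np.ones(len(px))]@np.linalg.inv(c["mtx"]).T@M[:3,:3].T@R.T
    p=R@M[:3,3]+w[:3]; q=p+d*((z-p[2])/d[:,2])[:,None]; return ((q[:,:2]-s["t"])@s["R"]).round(1)
print("bed edges",f([(265,95),(265,225),(300,88),(540,88)],70))
print("rail +x top",f([(300,146),(470,146)],80))
print("rack top",f([(286,150),(286,222),(422,152),(422,216)],130))
print("stop face",f([(482,180)],84))
```

```text
bed edges [[  89.9  202.3]
 [ -60.8  203.7]
 [  97.2  163.8]
 [  97.2 -100. ]]
rail +x top [[ 35.  163.4]
 [ 35.  -26.6]]
rack top [[ 35.  180.4]
 [-38.3 179.8]
 [ 33.   47.8]
 [-31.9  40.7]]
stop face [[ -2.7 -43.5]]
```

Emit:
arm_command:
  gripper: [0, 0, 0, 0, 0]
  dp:
    - [0.1, -1, 0]
    - [0, -0.8, 0]
    - [0, 0, 1]
    - [0, 0, 1]
    - [0, 0, 1]
  twist: [0, 0, 0, 0, 0]

```text
time: 4.53
tool_pos: [528.6, 302.8, 225.7]
tcp_rot: [3.141, 0.0, 0.09]
contact_force: [0.5, 0.0, 0.6]
grip_width: 0.0
finger_force: 0.0
```

Emit:
arm_command:
  gripper: [0, 0, 0, 0, 0]
  dp:
    - [0, 0, 1]
    - [0, 0, 1]
    - [0, 0, 1]
    - [0, 0, 1]
    - [0, 0, 1]
  twist: [0, 0, 0, 0, 0]

```text
time: 5.15
tool_pos: [528.6, 302.7, 100.7]
tcp_rot: [3.141, 0.0, 0.09]
contact_force: [0.1, 0.6, -0.7]
grip_width: 0.2
finger_force: 0.0
```

Emit:
arm_command:
  gripper: [0, 0, 0, 0, 0]
  dp:
    - [0, 0, 0.3]
    - [0, 0.4, 0]
    - [0, 0.4, 0]
    - [0, 0.4, 0]
    - [0, 0.4, 0]
  twist: [0, 0, 0, 0, 0]

```text
time: 5.78
tool_pos: [532.9, 262.7, 95.1]
tcp_rot: [-3.14, -0.002, 0.089]
contact_force: [0.4, 4.3, 1.8]
grip_width: 0.4
finger_force: 2.0
```

Emit:
arm_command:
  gripper: [0, 0, 0, 0, 0]
  dp:
    - [0, 0.2, 0]
    - [0, 0.2, 0]
    - [0, 0.2, 0]
    - [0, 0.2, 0]
    - [0, 0.2, 0]
  twist: [0, 0, 0, 0, 0]

```text
time: 6.4
tool_pos: [535.0, 238.7, 95.0]
tcp_rot: [-3.14, -0.002, 0.09]
contact_force: [-0.3, 4.9, 5.0]
grip_width: 0.8
finger_force: 3.0
```

Emit:
arm_command:
  gripper: [0, 0, 0, 0, 0]
  dp:
    - [0, 0.15, 0]
    - [0, 0.15, 0]
    - [0, 0.1, 0]
    - [0, 0.1, 0]
    - [0, 0.1, 0]
  twist: [0, 0, 0, 0, 0]

```text
time: 7.02
tool_pos: [536.4, 223.9, 95.0]
tcp_rot: [-3.14, -0.002, 0.09]
contact_force: [0.4, 5.7, 5.1]
grip_width: 0.3
finger_force: 3.0
```

Emit:
arm_command:
  gripper: [0, 0, 0, 0, 0]
  dp:
    - [0, 0.06, 0]
    - [0, 0.06, 0]
    - [0, 0.06, 0]
    - [0, 0.06, 0]
    - [0, 0.06, 0]
  twist: [0, 0, 0, 0, 0]

```text
time: 7.65
tool_pos: [537.0, 216.4, 95.0]
tcp_rot: [-3.14, -0.002, 0.09]
contact_force: [-0.3, 4.5, 4.4]
grip_width: 0.2
finger_force: 3.0
```

Emit:
arm_command:
  gripper: [0, 0, 0, 0, 0]
  dp:
    - [0, 0.05, 0]
    - [0, 0.05, 0]
    - [0, 0.05, 0]
    - [0, 0.05, 0]
    - [0, 0, 0]
  twist: [0, 0, 0, 0, 0]

```text
time: 8.28
tool_pos: [537.3, 213.3, 95.1]
tcp_rot: [-3.137, -0.002, 0.09]
contact_force: [-1.5, 13.3, 4.9]
grip_width: 0.4
finger_force: 6.9
```

Emit:
arm_command:
  gripper: [0, 0, 0, 0, 0]
  dp:
    - [0, 0.05, 0]
    - [0, 0.03, 0]
    - [0, 0, 0]
    - [0, 0, 0]
    - [0, 0, 0]
  twist: [0, 0, 0, 0, 0]

```text
time: 8.9
tool_pos: [537.1, 213.2, 95.2]
tcp_rot: [-3.135, -0.002, 0.091]
contact_force: [-2.4, 20.7, 4.6]
grip_width: 0.2
finger_force: 10.9
```

Run:
```python
from h import *
import cv2
a=capture("scene")[:,:,::-1][190:305,190:345]
b=capture("side")[:,:,::-1][140:275,220:385]
cv2.imwrite("pics/h1.png",cv2.vconcat([cv2.resize(a,(400,297),interpolation=2),cv2.resize(b,(400,300),interpolation=2)]))
```

```text
(no output)
```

View pics/h1.png

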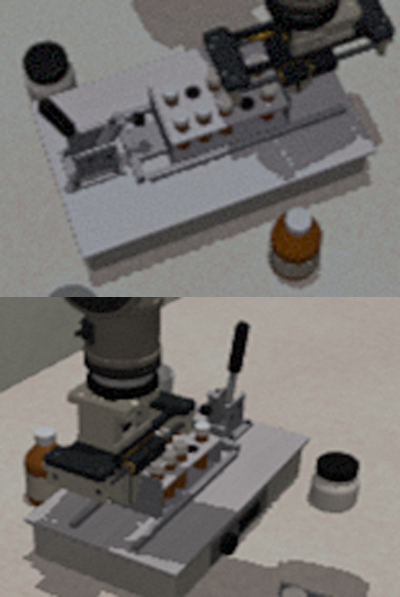

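The rack is home: the tab sits at the stop in the picture, and force rose to 21 N with no further motion. The lever is still upright. I'll back off, rise, and go over to the lever.

Emit:
arm_command:
  gripper: [0, 0, 0, 0, 0]
  dp:
    - [0, -0.3, 0]
    - [0, -0.4, 0]
    - [0, 0, -1]
    - [0, 0, -1]
    - [0, 0, -1]
  twist: [0, 0, 0, 0, 0]

```text
time: 9.62
tool_pos: [535.5, 225.7, 169.5]
tcp_rot: [3.141, 0.001, 0.09]
contact_force: [-0.6, 0.3, -0.3]
grip_width: 0.7
finger_force: 0.0
```

Emit:
arm_command:
  gripper: [0, 0, 0, 0, 0]
  dp:
    - [0, 0, -1]
    - [0, 1, 0]
    - [0, 1, 0]
    - [0, 1, 0]
    - [0, 1, 0]
  twist: [0, 0, 0, 0, 0]

```text
time: 10.25
tool_pos: [544.5, 125.3, 193.9]
tcp_rot: [3.141, 0.001, 0.09]
contact_force: [-0.1, -0.0, -0.0]
grip_width: 0.4
finger_force: 0.0
```

Emit:
arm_command:
  gripper: [0, 0, 0, 0, 0]
  dp:
    - [0, 1, 0]
    - [0, 1, 0]
    - [0, 1, 0]
    - [0, 0, 0]
    - [0, 0, 0]
  twist: [0, 0, 0, 0, 0]

```text
time: 10.88
tool_pos: [551.2, 52.1, 194.0]
tcp_rot: [-3.141, 0.001, 0.09]
contact_force: [0.2, 0.4, -0.9]
grip_width: 0.4
finger_force: 0.0
```

Run:
```python
from h import *
import cv2
s=np.load("s.npz");o=get_obs();print(o["tool_pos"],(o["tool_pos"][:2]-s["t"])@s["R"])
a=capture("scene")[:,:,::-1][190:305,190:345]
b=capture("wrist")[:,:,::-1]
cv2.imwrite("pics/h2.png",cv2.vconcat([cv2.resize(a,(400,297),interpolation=2),cv2.resize(b,(400,300))]))
```

```text
[551.20752975  52.13678727 193.99927791] [ -1.70730814 -17.29941027]
```

View pics/h2.png

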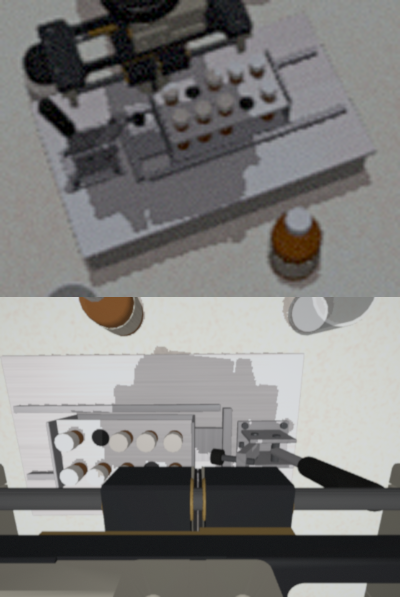

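The rack is still home and the lever is open ahead of the fingers, so I approach it.

Emit:
arm_command:
  gripper: [0, 0, 0, 0, 0]
  dp:
    - [0, 0.9, 0]
    - [0, 0.9, 0]
    - [0, 0.4, 0]
    - [0, 0.3, 0]
    - [0, 0, 0]
  twist: [0, 0, 0, 0, 0]

```text
time: 11.6
tool_pos: [557.0, -10.3, 194.2]
tcp_rot: [-3.142, -0.0, 0.09]
contact_force: [0.1, -0.1, 0.3]
grip_width: 0.3
finger_force: 0.0
```

Emit:
arm_command:
  gripper: [0, 0, 0, 0, 0]
  dp:
    - [0, 0.15, 0]
    - [0, 0.15, 0]
    - [0, 0.15, 0]
    - [0, 0.1, 0]
    - [0, 0, 0]
  twist: [0, 0, 0, 0, 0]

```text
time: 12.22
tool_pos: [558.3, -24.4, 194.2]
tcp_rot: [3.141, -0.0, 0.09]
contact_force: [-0.4, 1.1, 0.4]
grip_width: 0.3
finger_force: 0.0
```

Emit:
arm_command:
  gripper: [0, 0, 0, 0, 0]
  dp:
    - [0, 0.15, 0.02]
    - [0, 0.15, 0.03]
    - [0, 0.15, 0.04]
    - [0, 0.1, 0.04]
    - [0, 0, 0]
  twist: [0, 0, 0, 0, 0]

```text
time: 12.85
tool_pos: [559.5, -36.7, 191.3]
tcp_rot: [-3.14, -0.001, 0.09]
contact_force: [-0.2, 6.2, 2.8]
grip_width: 0.5
finger_force: 3.3
```

Emit:
arm_command:
  gripper: [0, 0, 0, 0, 0]
  dp:
    - [0, 0.25, 0.1]
    - [0, 0.25, 0.12]
    - [0, 0.23, 0.15]
    - [0, 0.23, 0.15]
    - [0, 0, 0]
  twist: [0, 0, 0, 0, 0]

```text
time: 13.48
tool_pos: [562.2, -62.1, 178.9]
tcp_rot: [3.141, -0.002, 0.09]
contact_force: [-0.3, 1.9, 6.6]
grip_width: 0.3
finger_force: 2.7
```

Emit:
arm_command:
  gripper: [0, 0, 0, 0, 0]
  dp:
    - [0, 0.2, 0.19]
    - [0, 0.2, 0.19]
    - [0, 0.17, 0.22]
    - [0, 0.16, 0.22]
    - [0, 0, 0]
  twist: [0, 0, 0, 0, 0]

```text
time: 14.1
tool_pos: [563.4, -80.3, 157.5]
tcp_rot: [3.141, -0.0, 0.09]
contact_force: [1.4, -0.7, 2.4]
grip_width: 0.4
finger_force: 0.8
```

Emit:
arm_command:
  gripper: [0, 0, 0, 0, 0]
  dp:
    - [0, 0.12, 0.2]
    - [0, 0.12, 0.2]
    - [0, 0.06, 0.15]
    - [0, 0, 0]
    - [0, 0, 0]
  twist: [0, 0, 0, 0, 0]

```text
time: 14.72
tool_pos: [563.9, -87.4, 143.6]
tcp_rot: [-3.142, 0.0, 0.09]
contact_force: [-0.2, 0.9, -0.2]
grip_width: 0.3
finger_force: 0.0
```

Run:
```python
from h import *
import cv2
a=capture("scene")[:,:,::-1][190:305,190:345]
b=capture("side")[:,:,::-1][140:275,220:385]
cv2.imwrite("pics/h3.png",cv2.vconcat([cv2.resize(a,(400,297),interpolation=2),cv2.resize(b,(400,300),interpolation=2)]))
```

```text
(no output)
```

View pics/h3.png

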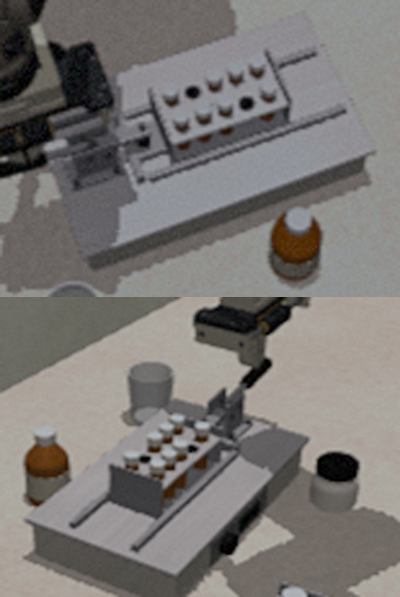

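The lever is over with zero contact force, the pad is down on the tab, and the rack is home. I'll retreat upward and verify.

Emit:
arm_command:
  gripper: [0, 0, 0, 0, 0]
  dp:
    - [0, 0, -0.5]
    - [0, 0, -1]
    - [0, 0, -1]
    - [0, 0, -1]
    - [0, 0, -1]
  twist: [0, 0, 0, 0, 0]

```text
time: 15.45
tool_pos: [564.0, -87.4, 258.2]
tcp_rot: [3.141, -0.001, 0.09]
contact_force: [1.3, -0.4, -0.5]
grip_width: 0.8
finger_force: 0.0
```

Emit:
arm_command:
  gripper: [0, 0, 0, 0, 0]
  dp:
    - [-1, 0, -1]
    - [-1, 0, 0]
    - [-1, 0, 0]
    - [-1, 0, 0]
    - [0, 0, 0]
  twist: [0, 0, 0, 0, 0]

```text
time: 16.08
tool_pos: [463.6, -96.4, 282.6]
tcp_rot: [3.141, -0.002, 0.089]
contact_force: [-0.6, -0.4, 0.7]
grip_width: 0.5
finger_force: 0.0
```

Run:
```python
from h import *
import cv2
a=capture("scene")[:,:,::-1][190:305,190:345]
b=capture("side")[:,:,::-1][140:275,220:385]
cv2.imwrite("pics/h4.png",cv2.vconcat([cv2.resize(a,(400,297),interpolation=2),cv2.resize(b,(400,300),interpolation=2)]))
```

```text
(no output)
```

View pics/h4.png

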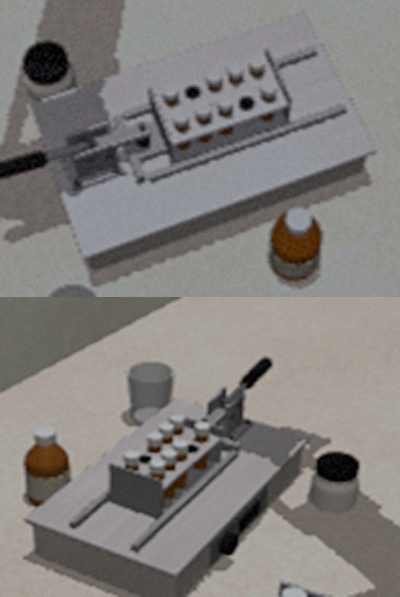

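The lever stays down (locked) after release, with the rack home and the bystanders in place. I'll hand it in.

```bash
python3 -c "
from plant import *
print(close_job())"
```

```text
the job is handed in; nothing more can be done
None
```

The job is handed in: I pushed the rack home against the stop, then pushed the lever over until it snapped into lock, with the bottle, beaker and jar still standing where they were; the judge returned no verdict, so this rests on my last pictures and the force readings.

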